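Pack the sample-labelling kit

TASK

Pack the labelling kit: put the thick marker, the glue stick, the eraser and the hollow sample cup into the grey tray inserts, each in the one pocket made for it (marker in the longest pocket, glue stick in the shorter wide one, eraser in the small rectangle, cup in the round well), right down on the pocket floor, the cup standing mouth up. The slim pen and the solid metal disc do not belong to the kit: leave them lying where they are.

Things in the scene. Friction and masses are not known exactly. Their poses are not given: they have to be found in the camera images.
- marker_center (a point): thick capped felt marker, black with a white band, 17 x 131 x 17 mm, lying loose on the worktop, does not roll; about 20 g. Point: its centre, 8.5 mm above its underside; y along its length, z up.
- glue_stick_center (a point): glue stick, fat white tube with a red cap, 27 x 96 x 27 mm, lying loose on the worktop, does not roll; about 30 g. Point: its centre, 13.5 mm above its underside; y along its length, z up.
- eraser_center (a point): block eraser, grey with a whitish end, 20 x 34 x 12 mm, loose on the worktop; about 20 g. Point: its centre, 6 mm above its underside; y along its 34 mm length, z up.
- sample_cup_center (a point): white plastic sample cup, a hollow round ring open at the top, 32 mm across (34 mm at most), 24 mm high, standing loose on the worktop; about 16 g; gripped across its outside. Point: its centre, 12 mm above its underside; z up.
- pen_center (a point): look-alike, not part of the kit: slim blue ball pen, 9 x 142 x 9 mm, lying loose on the worktop. Point: its centre, 4.5 mm above its underside; y along its length.
- disc_center (a point): look-alike, not part of the kit: solid flat brass disc, as wide as the cup (32 mm) but only 11 mm high and not hollow, loose on the worktop. Point: its centre, 5.5 mm above its underside; z up.
- pocket_marker (a point): pocket for the marker: the longest and narrowest, 150 x 34 mm, 4 mm deep. The kit tray is a fixed white carrier, 176 x 274 mm, its rim 16 mm above the worktop, filled by four grey inserts of 164 x 64 mm side by side (66 mm apart, in any order), their tops 16 mm above the worktop, each with one dark-lined pocket at its middle. Point: centre of the pocket floor, 12 mm above the worktop; x along the pocket's length, y across it, z up.
- pocket_glue (a point): pocket for the glue stick: the second longest, 118 x 47 mm, 4 mm deep, in another of the inserts. Point: centre of the pocket floor, 12 mm above the worktop; x along the pocket's length, y across it, z up.
- pocket_eraser (a point): pocket for the eraser: the small rectangle, 58 x 46 mm, 4 mm deep, in another of the inserts. Point: centre of the pocket floor, 12 mm above the worktop; x along the pocket's length, y across it, z up.
- pocket_cup (a point): pocket for the sample cup: the round well, 54 mm across, 4 mm deep, in another of the inserts. Point: centre of the well's floor, 12 mm above the worktop; x along the insert's length, y across it, z up.

How it is judged:
By the outcome, as a careful person would: the job done as asked, in the order asked, and still so for the second after the job is handed in, with the robot touching nothing.
It also fails if it takes over 99 s, if anything falls off the work surface, if the arm or the gripper's body presses on something with over 40 N, if the wrist force passes 120 N, or if a joint passes its speed limit or range.

ROBOT

A 7-joint arm with a two-finger parallel gripper is mounted at the origin on a cart in front of the work surface, level with it; the furniture and walls round the work are solid. World frame = base frame: x ahead of the robot, y to its left, z up, the work surface at z = 0. Lengths are in mm, angles in degrees, forces in N, time in s.
With the tool pointing down it reaches from about 400 to 875 mm from the base axis. Payload 6.5 kg.
Tool frame: the origin (TCP) lies on the centre line of the jaws, within the pads' length; the fingertips stand 17 mm ahead of it and the grasp point (between the pads) lies 2 mm behind it; z points along the fingers, y is the line along which they close (so a half turn about z gives the same grasp; the last joint's range is limited). The gripper opens to 88 mm and grips with 3 to 60 N. Pads are 18 mm wide; open, the fingers measure 123 mm over their backs; the gripper's body (75 mm by 187 mm) begins 45 mm behind the grasp point.
Start: joints at [-73.465, 30.733, -0.252, 88.115, 0.149, 61.152, -4.079], TCP at [225.806, 609.509, 255.716] pointing down, gripper open.
Joint ranges: [-154.64, 154.64], [-21.42, 123.67], [-72.66, 72.17], [13.99, 137.28], [-74.86, 254.86], [10.95, 109.41], [-158.01, 158.01]. Speed limits (degrees/s): [136.94, 136.94, 180, 180, 180, 180, 180].

INTERFACE

Orientations are given as a 3x3 rotation matrix whose columns are the frame's x, y, z axes.
In Python, from rig import manip gives the robot as it stands.
- The arm moves only by the tool drive_tool, never from a script. Its argument "commands" is a list of rows, each a list of 7 numbers: the turn, a rotation vector about the tool's x, y, z as a fraction of full scale, then the shift along the tool's x, y, z as a fraction of full scale, then the closure, from 0 (fully open) to 1 (shut). A call has 1 to 5 rows; each row is the pose to reach, as a shift and turn from the pose commanded when the call began, along the tool's axes at that moment, turning the shorter way round; what a row does not reach only later rows make up. Full scale, the value 1, is 0.2 m for a shift and 180 degrees for a turn. A row lasts 1/10 s, in which the tool goes at most 50 mm and 8.59 degrees, less where a joint would pass 70% of its speed; a pose out of reach is approached as far as the arm can. A call with a number of a shift or a turn outside -1 to 1 is refused whole. A call with a gripper value outside its range is refused whole. The fingers move at their own pace and stop on an object; the grip force is fixed at half the most. Time passes only in rows, so rows that repeat a pose let the fingers close. It gives the time, the measured TCP pose, the force, the opening and the grip force at its end, in the units of the state.
- manip.get_obs(): the state, without advancing time (a new reading comes with each control period).
- manip.read_camera(name): name is "scene" or "top" or "wrist"; returns a dict with "pixels" (480x640x3 uint8, red, green, blue), "camera_matrix" (3x3 intrinsics, pixels), "camera_from_world" (4x4, takes a point from world to camera coordinates). Camera axes: x right, y down, z forward; pixel columns grow to the right and rows downward; lengths in mm; the calibration is good to about 2 mm. A picture is of the moment at which its call begins. There is no depth.
- manip.close_job(): hands the job in; it is judged then, once.
Trained networks look in a picture, given as the dict that the camera call returned (one of the last four; its "shot" number tells which), for a name from the list of things; names that differ only in an ending like _2 or _b are one class to them, and where a whole thing is asked for, a point or a joint stands for the part that bears it (a point fixed in the world has none). Each returns a list of dicts, best first, with "score" (0 to 1); they miss things now and then, are a little off and sometimes report something else, mostly with a low value. They report only what shows in the picture. A call takes as long as a camera call.
- manip.cut_out(name, picture): "pixels" (480x640 bool, what is visible of it) and "bbox" ([centre column, centre row, width, height] in pixels, round what is visible of it).
- manip.mark_of(name, picture): "point" ([row, column] in pixels: a listed point, or the origin of a listed thing).
The state is a dict: "time": time; "qpos": joint angles; "qd": joint speeds; "joint_torque": joint torques, N m; "tool_pos": TCP position; "eef_rot": TCP orientation; "force": force on the tool from outside, world axes, zero at the start; "moment": the same for the moment, N m; "finger_gap": opening from 0.0 (shut) to 1.0 (fully open); "grasp_force": force on a finger pad.
Only numpy, scipy, OpenCV 4.12 (cv2) and the standard library are available. Lean on these libraries where they do the work, as an engineer would, in place of code of your own. Each camera call takes 0.05 s, during which the arm holds its last target. There are 200 camera calls.

## Working session

There is one attempt and no reset: what is moved stays moved. The work goes in short steps, Python scripts to look and compute and a tool call to move; the robot and the scene stay as the last step left them, time stands still between calls to the robot, and variables do not carry over. Pictures are saved under pics/ and viewed, at most 14 in all, crops included, and the job is handed in when it is done.

Besides the shell and the picture viewer there is one more tool, called as name(argument=value, ...), one argument or row to a line, values as JSON. drive_tool: Moves the arm, as the interface text tells. Shift numbers are shares of 0.2 m and turn numbers shares of 180 degrees, none past 1 either way. Its arguments: {"type":"object","properties":{"commands":{"type":"array","items":{"type":"array","items":{"type":"number","minimum":-1,"maximum":1}}}},"required":["commands"]}

```bash
mkdir -p pics; ls; cat > h.py <<'E'
import numpy as np, cv2
from rig import manip
L={'marker_center':8.5,'glue_stick_center':13.5,'eraser_center':6,'sample_cup_center':12,'pen_center':4.5,'disc_center':5.5,'pocket_marker':12,'pocket_glue':12,'pocket_eraser':12,'pocket_cup':12}
def ray(p,uv,z):
    K=p['camera_matrix'];T=np.array(p['camera_from_world']);R=T[:3,:3];c=-R.T@T[:3,3]
    d=R.T@np.linalg.solve(K,[uv[0],uv[1],1.]);return (c+d*(z-c[2])/d[2])[:2]
def find(p,n,z=None):
    z=L[n] if z is None else z
    out=[]
    for m in manip.mark_of(n,p)[:2]: out.append(('pt',round(m['score'],2),ray(p,m['point'][::-1],z).round(1)))
    for m in manip.cut_out(n,p)[:2]:
        M=m['pixels'].astype(np.uint8)
        if M.sum()<20: continue
        ys,xs=np.nonzero(M); W=np.array([ray(p,(x,y),z) for x,y in zip(xs,ys)][::3],np.float32)
        r=cv2.minAreaRect(W)
        b=cv2.boxPoints(r); e=[b[1]-b[0],b[2]-b[1]]; l=max(e,key=np.linalg.norm)
        out.append(('cut',round(m['score'],2),np.round(r[0],1),np.round(r[1],0),'ang%.1f'%(np.degrees(np.arctan2(l[1],l[0]))%180)))
    return out
def save(p,f): cv2.imwrite('pics/'+f,p['pixels'][:,:,::-1])
E
python3 - <<'E'
from h import *
o=manip.get_obs();print({k:np.round(o[k],3).tolist() for k in('time','tool_pos','eef_rot','finger_gap')})
p=manip.read_camera('top');save(p,'top.png')
for n in L: print(n,*find(p,n),sep='\n   ')
p=manip.read_camera('scene');save(p,'scene.png')
E
```

```text
pics
{'time': 0.0, 'tool_pos': [225.654, 608.955, 254.842], 'eef_rot': [[-0.938, 0.347, -0.0], [0.347, 0.938, -0.002], [-0.0, -0.002, -1.0]], 'finger_gap': 0.999}
marker_center
   ('pt', 0.9, array([ 431.7, -345.4]))
   ('cut', 0.55, array([ 430.3, -339.2]), array([ 17., 133.]), 'ang92.4')
glue_stick_center
   ('pt', 0.97, array([ 598.7, -177.9]))
   ('cut', 0.68, array([ 597.4, -181.2]), array([27., 99.]), 'ang97.4')
eraser_center
   ('pt', 0.69, array([ 571.8, -332. ]))
   ('cut', 0.6, array([ 571.1, -333.8]), array([32., 21.]), 'ang60.9')
sample_cup_center
   ('pt', 0.48, array([580.6, -21.9]))
   ('cut', 0.48, array([581.7, -22.1]), array([29., 31.]), 'ang178.4')
pen_center
   ('pt', 0.63, array([462.5, -31.7]))
   ('pt', 0.54, array([509.4, 301.6]))
   ('cut', 0.57, array([464.5, -25.8]), array([ 10., 125.]), 'ang107.2')
disc_center
   ('pt', 0.74, array([ 439.5, -183.6]))
   ('cut', 0.7, array([ 598.3, -182.6]), array([ 30., 101.]), 'ang97.9')
   ('cut', 0.61, array([ 435.3, -186.1]), array([26., 33.]), 'ang177.6')
pocket_marker
   ('pt', 0.72, array([511. , 306.2]))
   ('cut', 0.89, array([507.4, 303. ]), array([166.,  68.]), 'ang12.7')
pocket_glue
   ('pt', 0.65, array([537. , 172.6]))
   ('cut', 0.94, array([536.2, 174.4]), array([165.,  66.]), 'ang13.2')
pocket_eraser
   ('cut', 0.65, array([493. , 368.1]), array([165.,  66.]), 'ang12.6')
   ('cut', 0.51, array([ 597.2, -182.7]), array([28., 96.]), 'ang97.9')
pocket_cup
   ('pt', 0.73, array([526.4, 241.6]))
   ('pt', 0.53, array([489.1, 367.9]))
   ('cut', 0.67, array([521.9, 238.2]), array([167.,  68.]), 'ang11.7')
```

View pics/top.png

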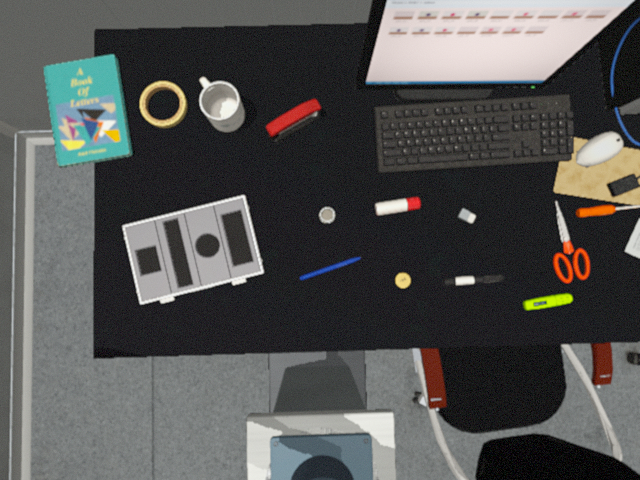

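View pics/scene.png

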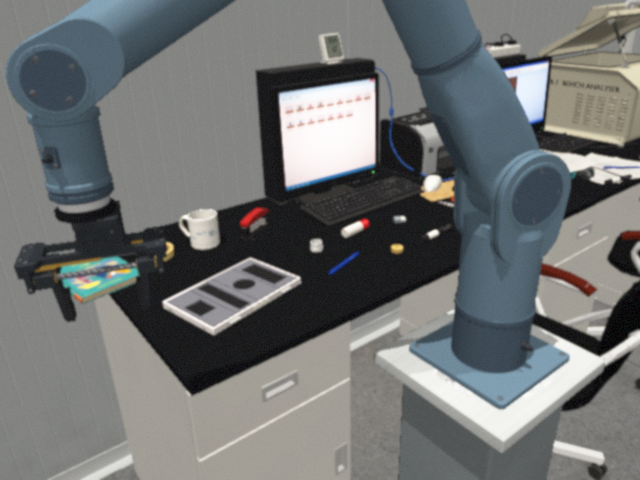

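The tray is at left around px (193,250). From right to left its pockets are glue, round well, marker and eraser. The cup is at (327,215), glue stick (398,206), eraser (467,215) and marker (475,280). The pen is at (330,268) and the disc at (403,280). I'll go over the tray first and look from there.

```bash
cat >> h.py <<'E'
def plan(wps,step=190,ang=40):
    """wps: list of (x,y,z,yaw of tool y). prints turn z, shift x y z per call"""
    o=manip.get_obs();P=np.array(o['tool_pos']);R=np.array(o['eef_rot']);yaw=np.degrees(np.arctan2(R[1,1],R[0,1]))
    print('t',np.round(o['time'],2),'pos',P.round(1),'yaw',yaw.round(1),'gap',np.round(o['finger_gap'],3),'grip',np.round(o['grasp_force'],1),'q7',np.round(o['qpos'][6]))
    for w in wps:
        G=np.array(w[:3],float);dy=w[3]-yaw;n=int(max(np.ceil(np.linalg.norm(G-P)/step),np.ceil(abs(dy)/ang),1))
        d=(G-P)/n
        for i in range(n):
            a=np.radians(yaw);y=np.array([np.cos(a),np.sin(a),0]);x=np.array([-y[1],y[0],0])
            print('  turn z %.3f  shift %.3f %.3f %.3f'%(-dy/n/180,d@x/200,d@y/200,-d[2]/200)); yaw+=dy/n
        P=G
def look(cam,names,f=None):
    p=manip.read_camera(cam)
    if f: save(p,f)
    for n in names: print(n,*find(p,n),sep='\n   ')
    return p
E
python3 - <<'E'
from h import *
plan([(480,270,300,102.7)])
E
```

```text
t 1.1 pos [225.8 609.5 255.7] yaw 69.7 gap 1.003 grip 0.0 q7 -4.0
  turn z -0.061  shift -0.594 -0.383 -0.074
  turn z -0.061  shift -0.510 -0.490 -0.074
  turn z -0.061  shift -0.407 -0.578 -0.074
```

drive_tool(
  commands=[
    [0,0,-0.061,-0.594,-0.383,-0.074,0],
    [0,0,-0.061,-0.594,-0.383,-0.074,0],
    [0,0,-0.061,-0.594,-0.383,-0.074,0],
    [0,0,-0.061,-0.594,-0.383,-0.074,0],
  ],
)

```text
time: 1.5
tool_pos: [316.5, 491.2, 271.4]
eef_rot: [[-0.985, 0.172, 0.003], [0.172, 0.985, -0.002], [-0.004, -0.001, -1.0]]
force: [0.5, -0.1, 1.0]
finger_gap: 0.998
grasp_force: 0.0
```

drive_tool(
  commands=[
    [0,0,-0.061,-0.51,-0.49,-0.074,0],
    [0,0,-0.061,-0.51,-0.49,-0.074,0],
    [0,0,-0.061,-0.51,-0.49,-0.074,0],
    [0,0,-0.061,-0.51,-0.49,-0.074,0],
  ],
)

```text
time: 1.9
tool_pos: [400.0, 378.0, 286.1]
eef_rot: [[-1.0, -0.019, 0.003], [-0.019, 1.0, -0.002], [-0.003, -0.002, -1.0]]
force: [0.1, -0.3, 0.4]
finger_gap: 1.003
grasp_force: 0.0
```

drive_tool(
  commands=[
    [0,0,-0.061,-0.407,-0.578,-0.074,0],
    [0,0,-0.061,-0.407,-0.578,-0.074,0],
    [0,0,-0.061,-0.407,-0.578,-0.074,0],
    [0,0,-0.061,-0.407,-0.578,-0.074,0],
    [0,0,-0.061,-0.407,-0.578,-0.074,0],
  ],
)

```text
time: 2.4
tool_pos: [480.2, 270.3, 300.2]
eef_rot: [[-0.976, -0.217, 0.0], [-0.217, 0.976, 0.001], [-0.0, 0.001, -1.0]]
force: [-1.5, 0.2, 0.4]
finger_gap: 0.997
grasp_force: 0.0
```

```bash
python3 - <<'E'
from h import *
p=look('wrist',['pocket_marker','pocket_glue','pocket_eraser','pocket_cup'],'w1.png')
plan([(490,0,260,52),(431,-340,200,2.4)])
E
```

```text
pocket_marker
   ('pt', 0.86, array([503.9, 302.2]))
   ('pt', 0.65, array([463.8, -27.7]))
   ('cut', 0.83, array([508.1, 300.5]), array([166.,  65.]), 'ang12.7')
pocket_glue
   ('pt', 0.86, array([537. , 169.2]))
   ('pt', 0.73, array([464.7, -25.8]))
   ('cut', 0.86, array([537. , 171.3]), array([166.,  67.]), 'ang12.8')
pocket_eraser
   ('pt', 0.86, array([488.3, 366. ]))
   ('cut', 0.87, array([493.3, 365.2]), array([167.,  69.]), 'ang12.6')
pocket_cup
   ('pt', 0.75, array([521.5, 239.2]))
t 2.85 pos [479.6 270.4 300.1] yaw 102.7 gap 0.997 grip 0.0 q7 69.0
  turn z 0.141  shift 0.123 -0.665 0.100
  turn z 0.141  shift -0.174 -0.654 0.100
  turn z 0.138  shift -0.407 -0.761 0.150
  turn z 0.138  shift -0.689 -0.520 0.150
```

View pics/w1.png

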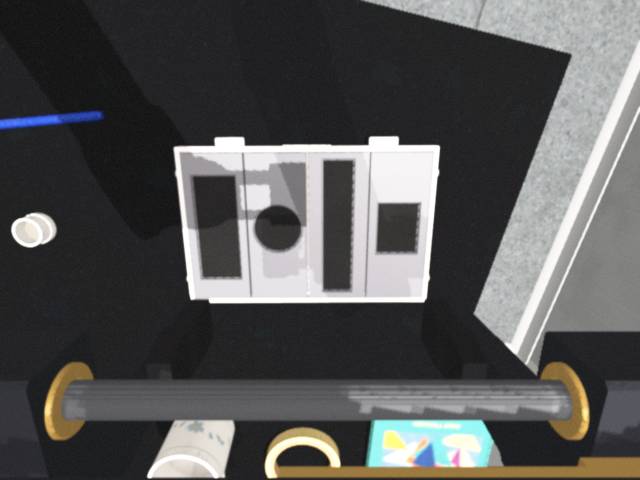

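The wrist view shows all four pockets, with centres near px (217,227), (277,228), (339,225) and (398,228). They match what the networks reported. On to the marker.

```bash
python3 - <<'E'
from h import *
p=manip.read_camera('wrist');g=cv2.cvtColor(p['pixels'],cv2.COLOR_RGB2GRAY)
m=(g<75).astype(np.uint8);m=cv2.morphologyEx(m,cv2.MORPH_OPEN,np.ones((5,5),np.uint8))
n,l,s,c=cv2.connectedComponentsWithStats(m)
for i in range(1,n):
    if 900<s[i,4]<9000 and 190<c[i,0]<430 and 150<c[i,1]<295:
        ys,xs=np.nonzero(l==i);r=cv2.minAreaRect(np.array([ray(p,(x,y),14) for x,y in zip(xs,ys)],np.float32));print(c[i].round(),r)
E
```

```text
[336. 224.] ((506.54107666015625, 299.8846740722656), (143.32464599609375, 29.44998550415039), 12.684059143066406)
[217. 225.] ((535.2686157226562, 171.25152587890625), (111.58908081054688, 44.157718658447266), 12.836554527282715)
[277. 228.] ((521.3097534179688, 235.42367553710938), (48.037418365478516, 47.5850944519043), 11.911971092224121)
[396. 228.] ((492.91583251953125, 364.3071594238281), (51.39908218383789, 41.4452018737793), 12.7516508102417)
```

drive_tool(
  commands=[
    [0,0,0.141,0.123,-0.665,0.1,0],
    [0,0,0.141,0.123,-0.665,0.1,0],
    [0,0,0.141,0.123,-0.665,0.1,0],
    [0,0,0.141,0.123,-0.665,0.1,0],
  ],
)

```text
time: 3.3
tool_pos: [485.0, 128.8, 279.6]
eef_rot: [[-0.973, 0.232, -0.001], [0.232, 0.973, -0.003], [0.0, -0.003, -1.0]]
force: [-0.2, -0.9, 0.2]
finger_gap: 1.001
grasp_force: 0.0
```

drive_tool(
  commands=[
    [0,0,0.141,-0.174,-0.654,0.1,0],
    [0,0,0.141,-0.174,-0.654,0.1,0],
    [0,0,0.141,-0.174,-0.654,0.1,0],
    [0,0,0.141,-0.174,-0.654,0.1,0],
  ],
)

```text
time: 3.7
tool_pos: [489.8, -5.2, 259.9]
eef_rot: [[-0.781, 0.625, -0.0], [0.625, 0.781, -0.002], [-0.001, -0.002, -1.0]]
force: [-0.8, 0.1, -0.4]
finger_gap: 1.002
grasp_force: 0.0
```

drive_tool(
  commands=[
    [0,0,0.138,-0.407,-0.761,0.15,0],
    [0,0,0.138,-0.407,-0.761,0.15,0],
    [0,0,0.138,-0.407,-0.761,0.15,0],
    [0,0,0.138,-0.407,-0.761,0.15,0],
  ],
)

```text
time: 4.1
tool_pos: [459.5, -173.0, 229.9]
eef_rot: [[-0.451, 0.893, -0.0], [0.893, 0.451, -0.001], [-0.001, -0.0, -1.0]]
force: [0.5, -0.1, 1.0]
finger_gap: 0.999
grasp_force: 0.0
```

drive_tool(
  commands=[
    [0,0,0.138,-0.689,-0.52,0.15,0],
    [0,0,0.138,-0.689,-0.52,0.15,0],
    [0,0,0.138,-0.689,-0.52,0.15,0],
    [0,0,0.138,-0.689,-0.52,0.15,0],
    [0,0,0.138,-0.689,-0.52,0.15,0],
  ],
)

```text
time: 4.6
tool_pos: [429.4, -343.2, 199.7]
eef_rot: [[-0.036, 0.999, -0.001], [0.999, 0.036, -0.002], [-0.002, -0.001, -1.0]]
force: [0.3, 0.4, 0.4]
finger_gap: 0.996
grasp_force: 0.0
```

```bash
python3 - <<'E'
from h import *
p=look('wrist',['marker_center'],'w2.png')
p=look('top',['marker_center'])
plan([(431,-340,12,2.4)])
E
```

```text
marker_center
   ('pt', 0.81, array([ 430.6, -344.6]))
   ('cut', 0.95, array([ 431.1, -344.1]), array([ 18., 133.]), 'ang92.4')
marker_center
   ('pt', 0.67, array([ 436.9, -345.4]))
   ('cut', 0.95, array([ 429.3, -341.5]), array([ 20., 132.]), 'ang91.3')
t 4.9 pos [ 431.1 -338.7  200.3] yaw 2.4 gap 0.999 grip 0.0 q7 52.0
  turn z -0.000  shift -0.006 -0.001 0.941
```

View pics/w2.png

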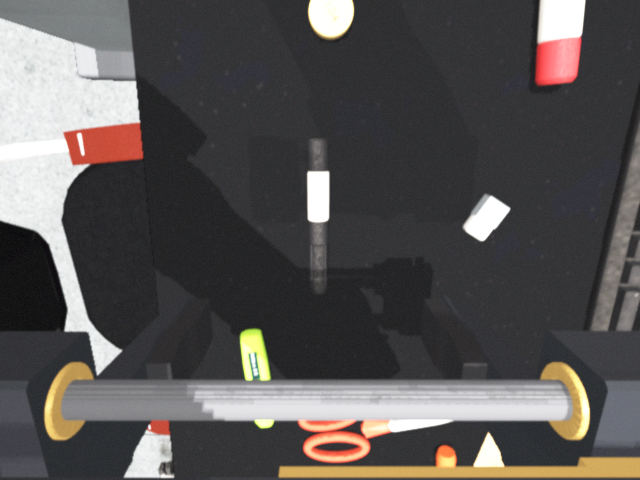

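The marker shows at px (318,215), with its centre at about (431,-343). I'll grip with the fingertips 6.5 mm up so they stay clear of the insert top when placing.

drive_tool(
  commands=[
    [0,0,0,-0.017,0,0.5,0],
    [0,0,0,-0.017,0,0.8,0],
    [0,0,0,-0.017,0,0.884,0],
    [0,0,0,-0.017,0,0.884,0],
    [0,0,0,-0.017,0,0.884,0],
  ],
)

```text
time: 5.4
tool_pos: [429.7, -341.9, 20.7]
eef_rot: [[-0.04, 0.999, -0.003], [0.999, 0.04, 0.003], [0.003, -0.003, -1.0]]
force: [-0.5, -0.8, 0.7]
finger_gap: 1.004
grasp_force: 0.0
```

drive_tool(
  commands=[
    [0,0,0,0,0,0,1],
    [0,0,0,0,0,0,1],
    [0,0,0,0,0,0,1],
    [0,0,0,0,0,0,1],
    [0,0,0,0,0,0,1],
  ],
)

```text
time: 5.9
tool_pos: [430.5, -343.9, 23.9]
eef_rot: [[-0.038, 0.999, 0.001], [0.999, 0.038, -0.0], [-0.0, 0.001, -1.0]]
force: [0.3, -0.4, -0.6]
finger_gap: 0.573
grasp_force: 0.0
```

drive_tool(
  commands=[
    [0,0,0,0,0,0,1],
    [0,0,0,0,0,0,1],
    [0,0,0,0,0,0,1],
    [0,0,0,0,0,0,1],
    [0,0,0,0,0,0,1],
  ],
)

```text
time: 6.4
tool_pos: [430.1, -343.9, 23.3]
eef_rot: [[-0.038, 0.999, -0.0], [0.999, 0.038, 0.0], [0.0, -0.0, -1.0]]
force: [-0.3, 0.0, 0.2]
finger_gap: 0.189
grasp_force: 30.0
```

```bash
python3 - <<'E'
from h import *
plan([(431,-343,150,2.4),(490,0,170,57),(506.5,300,120,102.8)])
E
```

```text
t 6.4 pos [ 430.1 -343.9   23.3] yaw 2.2 gap 0.189 grip 30.0 q7 61.0
  turn z -0.001  shift 0.004 0.005 -0.634
  turn z -0.152  shift 0.851 0.183 -0.050
  turn z -0.152  shift 0.672 0.553 -0.050
  turn z -0.127  shift 0.374 0.651 0.125
  turn z -0.127  shift 0.091 0.746 0.125
```

drive_tool(
  commands=[
    [0,0,0,0,0,-0.2,1],
    [0,0,0,0,0,-0.4,1],
    [0,0,0,0,0,-0.634,1],
    [0,0,0,0,0,-0.634,1],
  ],
)

```text
time: 6.8
tool_pos: [432.7, -346.4, 155.5]
eef_rot: [[-0.037, 0.999, 0.008], [0.999, 0.037, -0.005], [-0.005, 0.008, -1.0]]
force: [0.4, -1.0, -0.4]
finger_gap: 0.189
grasp_force: 30.0
```

drive_tool(
  commands=[
    [0,0,-0.152,0.851,0.183,-0.05,1],
    [0,0,-0.152,0.851,0.183,-0.05,1],
    [0,0,-0.152,0.851,0.183,-0.05,1],
    [0,0,-0.152,0.851,0.183,-0.05,1],
    [0,0,-0.152,0.851,0.183,-0.05,1],
  ],
)

```text
time: 7.3
tool_pos: [460.9, -167.9, 159.6]
eef_rot: [[-0.499, 0.866, -0.001], [0.866, 0.499, 0.003], [0.002, 0.001, -1.0]]
force: [-0.6, 0.1, -0.0]
finger_gap: 0.187
grasp_force: 30.0
```

drive_tool(
  commands=[
    [0,0,-0.152,0.672,0.553,-0.05,1],
    [0,0,-0.152,0.672,0.553,-0.05,1],
    [0,0,-0.152,0.672,0.553,-0.05,1],
    [0,0,-0.152,0.672,0.553,-0.05,1],
    [0,0,-0.152,0.672,0.553,-0.05,1],
  ],
)

```text
time: 7.8
tool_pos: [490.8, 2.3, 169.8]
eef_rot: [[-0.841, 0.542, 0.0], [0.542, 0.841, 0.001], [0.001, 0.001, -1.0]]
force: [1.4, -0.8, -0.3]
finger_gap: 0.188
grasp_force: 30.0
```

drive_tool(
  commands=[
    [0,0,-0.127,0.374,0.651,0.125,1],
    [0,0,-0.127,0.374,0.651,0.125,1],
    [0,0,-0.127,0.374,0.651,0.125,1],
    [0,0,-0.127,0.374,0.651,0.125,1],
  ],
)

```text
time: 8.2
tool_pos: [498.2, 154.3, 143.8]
eef_rot: [[-0.985, 0.17, -0.001], [0.17, 0.985, 0.003], [0.002, 0.002, -1.0]]
force: [-0.4, -0.1, -0.2]
finger_gap: 0.191
grasp_force: 30.0
```

drive_tool(
  commands=[
    [0,0,-0.127,0.091,0.746,0.125,1],
    [0,0,-0.127,0.091,0.746,0.125,1],
    [0,0,-0.127,0.091,0.746,0.125,1],
    [0,0,-0.127,0.091,0.746,0.125,1],
    [0,0,-0.127,0.091,0.746,0.125,1],
  ],
)

```text
time: 8.7
tool_pos: [507.6, 297.8, 119.1]
eef_rot: [[-0.976, -0.217, -0.001], [-0.217, 0.976, -0.002], [0.001, -0.001, -1.0]]
force: [0.7, -0.6, -0.5]
finger_gap: 0.189
grasp_force: 30.0
```

```bash
python3 - <<'E'
from h import *
p=manip.read_camera('wrist');save(p,'w3.png')
print(find(p,'marker_center',105),find(p,'pocket_marker'))
plan([(506.5,300,36,102.8)])
E
```

```text
[('pt', 0.88, array([508.2, 298.5])), ('pt', 0.71, array([497.1, 213. ])), ('cut', 0.65, array([511. , 298.9]), array([138.,  17.]), 'ang12.3'), ('cut', 0.25, array([479.5, 251.6]), array([85., 41.]), 'ang12.7')] [('cut', 0.72, array([508.9, 299.9]), array([167.,  66.]), 'ang12.7')]
t 8.95 pos [508.1 296.6 120.3] yaw 102.4 gap 0.188 grip 30.0 q7 68.0
  turn z -0.002  shift 0.004 0.018 0.421
```

View pics/w3.png

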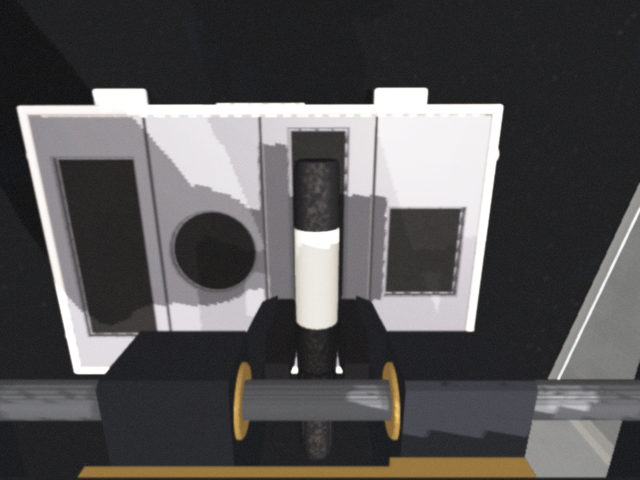

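drive_tool(
  commands=[
    [0,0,-0.002,0.008,0.016,0.2,1],
    [0,0,-0.002,0.008,0.016,0.35,1],
    [0,0,-0.002,0.008,0.016,0.4,1],
    [0,0,-0.002,0.008,0.016,0.421,1],
    [0,0,-0.002,0.008,0.016,0.421,1],
  ],
)

```text
time: 9.45
tool_pos: [505.7, 301.4, 36.6]
eef_rot: [[-0.975, -0.224, 0.001], [-0.224, 0.975, 0.0], [-0.001, -0.0, -1.0]]
force: [-0.2, -0.1, -0.6]
finger_gap: 0.191
grasp_force: 30.0
```

drive_tool(
  commands=[
    [0,0,0,0,0,0,1],
    [0,0,0,0,0,0,1],
    [0,0,0,0,0,0,0.5],
    [0,0,0,0,0,0,0.5],
    [0,0,0,0,0,0,0.5],
  ],
)

```text
time: 9.95
tool_pos: [505.2, 301.9, 36.2]
eef_rot: [[-0.974, -0.225, 0.0], [-0.225, 0.974, 0.0], [-0.0, 0.0, -1.0]]
force: [-0.2, -0.3, 0.7]
finger_gap: 0.439
grasp_force: 0.0
```

drive_tool(
  commands=[
    [0,0,0,0,0,0,0.4],
    [0,0,0,0,0,-0.1,0.3],
    [0,0,0,0,0,-0.3,0],
    [0,0,0,0,0,-0.5,0],
    [0,0,0,0,0,-0.5,0],
  ],
)

```text
time: 10.45
tool_pos: [508.2, 303.6, 141.1]
eef_rot: [[-0.975, -0.224, 0.008], [-0.224, 0.975, 0.005], [-0.009, 0.003, -1.0]]
force: [0.6, 0.3, -0.7]
finger_gap: 0.894
grasp_force: 0.0
```

```bash
python3 - <<'E'
from h import *
p=manip.read_camera('wrist');save(p,'w4.png')
print(find(p,'marker_center',20.5))
p=look('top',['glue_stick_center'])
plan([(510,0,200,60),(598,-180,170,7.6)])
E
```

```text
[('pt', 0.86, array([506.3, 303.5])), ('cut', 0.9, array([507.7, 303.2]), array([134.,  17.]), 'ang13.2')]
glue_stick_center
   ('pt', 0.72, array([ 599.9, -183.2]))
   ('cut', 0.98, array([ 597.5, -181.8]), array([29., 99.]), 'ang97.9')
t 10.75 pos [504.2 301.2 134.4] yaw 103.0 gap 0.997 grip 0.0 q7 68.0
  turn z 0.119  shift 0.155 -0.737 -0.164
  turn z 0.119  shift -0.126 -0.743 -0.164
  turn z 0.146  shift -0.416 -0.280 0.075
  turn z 0.146  shift -0.496 -0.068 0.075
```

View pics/w4.png

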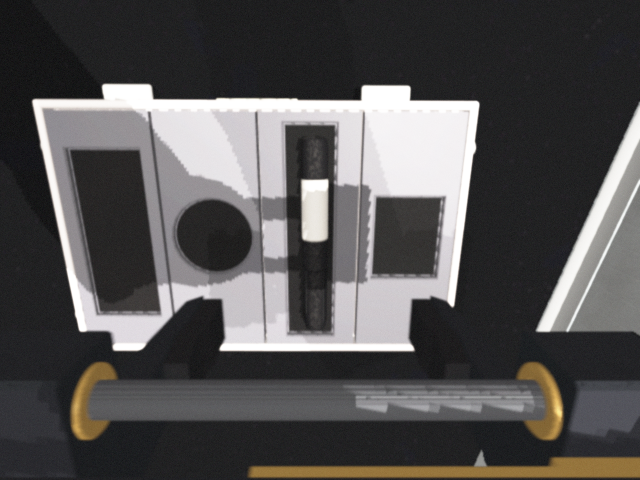

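The marker lies in its pocket at px (315,230). Next is the glue stick.

drive_tool(
  commands=[
    [0,0,0.119,0.155,-0.737,-0.164,0],
    [0,0,0.119,0.155,-0.737,-0.164,0],
    [0,0,0.119,0.155,-0.737,-0.164,0],
    [0,0,0.119,0.155,-0.737,-0.164,0],
  ],
)

```text
time: 11.15
tool_pos: [508.3, 143.6, 168.8]
eef_rot: [[-0.987, 0.158, -0.0], [0.158, 0.987, -0.004], [-0.0, -0.004, -1.0]]
force: [1.1, 0.6, 0.8]
finger_gap: 1.0
grasp_force: 0.0
```

drive_tool(
  commands=[
    [0,0,0.119,-0.126,-0.743,-0.164,0],
    [0,0,0.119,-0.126,-0.743,-0.164,0],
    [0,0,0.119,-0.126,-0.743,-0.164,0],
    [0,0,0.119,-0.126,-0.743,-0.164,0],
  ],
)

```text
time: 11.55
tool_pos: [511.2, -6.1, 202.0]
eef_rot: [[-0.862, 0.507, 0.001], [0.507, 0.862, -0.003], [-0.002, -0.002, -1.0]]
force: [0.2, -0.3, 0.4]
finger_gap: 0.999
grasp_force: 0.0
```

drive_tool(
  commands=[
    [0,0,0.146,-0.416,-0.28,0.075,0],
    [0,0,0.146,-0.416,-0.28,0.075,0],
    [0,0,0.146,-0.416,-0.28,0.075,0],
    [0,0,0.146,-0.416,-0.28,0.075,0],
  ],
)

```text
time: 11.95
tool_pos: [555.2, -89.7, 185.1]
eef_rot: [[-0.555, 0.832, -0.002], [0.832, 0.555, -0.001], [0.001, -0.002, -1.0]]
force: [-0.0, 0.6, -0.6]
finger_gap: 0.997
grasp_force: 0.0
```

drive_tool(
  commands=[
    [0,0,0.146,-0.496,-0.068,0.075,0],
    [0,0,0.146,-0.496,-0.068,0.075,0],
    [0,0,0.146,-0.496,-0.068,0.075,0],
    [0,0,0.146,-0.496,-0.068,0.075,0],
    [0,0,0.146,-0.496,-0.068,0.075,0],
  ],
)

```text
time: 12.45
tool_pos: [599.2, -176.6, 170.8]
eef_rot: [[-0.141, 0.99, -0.001], [0.99, 0.141, 0.002], [0.002, -0.001, -1.0]]
force: [-0.2, -0.5, 0.6]
finger_gap: 1.003
grasp_force: 0.0
```

```bash
python3 - <<'E'
from h import *
look('wrist',['glue_stick_center','eraser_center'])
plan([(598,-182,26,7.8)])
E
```

```text
glue_stick_center
   ('pt', 0.66, array([ 595.6, -183.1]))
   ('cut', 0.91, array([ 597.7, -184.8]), array([ 28., 103.]), 'ang97.2')
eraser_center
t 12.7 pos [ 599.3 -178.2  171.7] yaw 7.8 gap 1.004 grip 0.0 q7 37.0
  turn z -0.000  shift -0.018 -0.009 0.729
```

drive_tool(
  commands=[
    [0,0,0,-0.024,-0.009,0.4,0],
    [0,0,0,-0.024,-0.009,0.65,0],
    [0,0,0,-0.024,-0.009,0.733,0],
    [0,0,0,-0.024,-0.009,0.733,0.5],
    [0,0,0,-0.024,-0.009,0.733,1],
  ],
)

```text
time: 13.2
tool_pos: [597.9, -184.3, 25.5]
eef_rot: [[-0.133, 0.991, -0.001], [0.991, 0.133, 0.0], [0.001, -0.001, -1.0]]
force: [0.0, 0.6, -0.3]
finger_gap: 0.844
grasp_force: 0.0
```

drive_tool(
  commands=[
    [0,0,0,0,0,0,1],
    [0,0,0,0,0,0,1],
    [0,0,0,0,0,0,1],
    [0,0,0,0,0,0,1],
    [0,0,0,0,0,0,1],
  ],
)

```text
time: 13.7
tool_pos: [598.2, -184.4, 25.3]
eef_rot: [[-0.132, 0.991, 0.0], [0.991, 0.132, -0.0], [-0.0, 0.0, -1.0]]
force: [0.0, 0.4, 0.8]
finger_gap: 0.391
grasp_force: 0.0
```

drive_tool(
  commands=[
    [0,0,0,0,0,0,1],
    [0,0,0,0,0,0,1],
    [0,0,0,0,0,0,1],
  ],
)

```text
time: 14.0
tool_pos: [598.2, -184.4, 25.1]
eef_rot: [[-0.132, 0.991, 0.0], [0.991, 0.132, 0.0], [0.0, 0.0, -1.0]]
force: [-0.6, 1.0, 3.3]
finger_gap: 0.299
grasp_force: 30.0
```

```bash
python3 - <<'E'
from h import *
plan([(597.5,-183,150,7.8),(535,0,150,58),(536,172,130,102.8)])
E
```

```text
t 14.0 pos [ 598.2 -184.4   25.1] yaw 7.6 gap 0.299 grip 30.0 q7 42.0
  turn z -0.001  shift 0.007 -0.002 -0.625
  turn z -0.139  shift 0.474 -0.093 -0.000
  turn z -0.139  shift 0.469 0.117 -0.000
  turn z -0.124  shift 0.226 0.366 0.050
  turn z -0.124  shift 0.069 0.424 0.050
```

drive_tool(
  commands=[
    [0,0,0,0,0,-0.2,1],
    [0,0,0,0,0,-0.4,1],
    [0,0,0,0,0,-0.625,1],
    [0,0,0,0,0,-0.625,1],
  ],
)

```text
time: 14.4
tool_pos: [601.6, -186.2, 155.8]
eef_rot: [[-0.131, 0.991, 0.01], [0.991, 0.131, -0.003], [-0.004, 0.009, -1.0]]
force: [-0.2, -0.1, -1.0]
finger_gap: 0.301
grasp_force: 30.0
```

drive_tool(
  commands=[
    [0,0,-0.139,0.474,-0.093,0,1],
    [0,0,-0.139,0.474,-0.093,0,1],
    [0,0,-0.139,0.474,-0.093,0,1],
    [0,0,-0.139,0.474,-0.093,0,1],
  ],
)

```text
time: 14.8
tool_pos: [566.8, -91.5, 149.5]
eef_rot: [[-0.542, 0.841, -0.0], [0.841, 0.542, 0.001], [0.001, 0.0, -1.0]]
force: [0.4, -0.7, 0.3]
finger_gap: 0.302
grasp_force: 30.0
```

drive_tool(
  commands=[
    [0,0,-0.139,0.469,0.117,0,1],
    [0,0,-0.139,0.469,0.117,0,1],
    [0,0,-0.139,0.469,0.117,0,1],
    [0,0,-0.139,0.469,0.117,0,1],
  ],
)

```text
time: 15.2
tool_pos: [536.5, -1.5, 149.7]
eef_rot: [[-0.843, 0.537, 0.0], [0.537, 0.843, -0.0], [-0.0, -0.0, -1.0]]
force: [0.3, -0.8, 0.0]
finger_gap: 0.303
grasp_force: 30.0
```

drive_tool(
  commands=[
    [0,0,-0.124,0.226,0.366,0.05,1],
    [0,0,-0.124,0.226,0.366,0.05,1],
    [0,0,-0.124,0.226,0.366,0.05,1],
    [0,0,-0.124,0.226,0.366,0.05,1],
  ],
)

```text
time: 15.6
tool_pos: [538.1, 83.4, 139.5]
eef_rot: [[-0.983, 0.181, 0.0], [0.181, 0.983, -0.001], [-0.0, -0.001, -1.0]]
force: [-1.0, -0.1, 0.2]
finger_gap: 0.303
grasp_force: 30.0
```

drive_tool(
  commands=[
    [0,0,-0.124,0.069,0.424,0.05,1],
    [0,0,-0.124,0.069,0.424,0.05,1],
    [0,0,-0.124,0.069,0.424,0.05,1],
    [0,0,-0.124,0.069,0.424,0.05,1],
    [0,0,-0.124,0.069,0.424,0.05,1],
  ],
)

```text
time: 16.1
tool_pos: [539.5, 167.7, 129.8]
eef_rot: [[-0.979, -0.202, 0.0], [-0.202, 0.979, -0.002], [0.0, -0.002, -1.0]]
force: [0.5, -0.6, -0.5]
finger_gap: 0.305
grasp_force: 30.0
```

```bash
python3 - <<'E'
from h import *
p=manip.read_camera('wrist');save(p,'w5.png')
print(find(p,'glue_stick_center',118),find(p,'pocket_glue',16))
plan([(536,172,37.5,102.8)])
E
```

```text
[('pt', 0.58, array([540.8, 167.4])), ('cut', 0.72, array([543. , 168.9]), array([109.,  27.]), 'ang11.8')] [('pt', 0.63, array([505.3, 300.2])), ('cut', 0.82, array([515.7, 166.4]), array([121.,  64.]), 'ang12.6')]
t 16.35 pos [538.9 169.6 130. ] yaw 102.1 gap 0.305 grip 30.0 q7 82.0
  turn z -0.004  shift 0.012 0.015 0.463
```

View pics/w5.png

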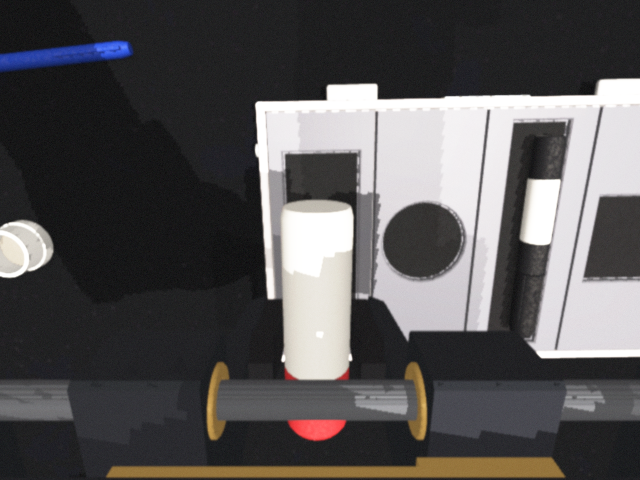

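drive_tool(
  commands=[
    [0,0,-0.004,0.018,0.019,0.2,1],
    [0,0,-0.004,0.018,0.019,0.38,1],
    [0,0,-0.004,0.018,0.019,0.44,1],
    [0,0,-0.004,0.018,0.019,0.462,1],
    [0,0,-0.004,0.018,0.019,0.462,1],
  ],
)

```text
time: 16.85
tool_pos: [534.6, 173.3, 38.3]
eef_rot: [[-0.975, -0.223, 0.0], [-0.223, 0.975, -0.0], [0.0, -0.0, -1.0]]
force: [-0.6, 0.4, 0.5]
finger_gap: 0.303
grasp_force: 30.0
```

drive_tool(
  commands=[
    [0,0,0,0,0,0,1],
    [0,0,0,0,0,0,1],
    [0,0,0,0,0,0,0.5],
    [0,0,0,0,0,0,0.5],
    [0,0,0,0,0,0,0.5],
  ],
)

```text
time: 17.35
tool_pos: [534.5, 173.7, 37.7]
eef_rot: [[-0.974, -0.224, 0.0], [-0.224, 0.974, 0.0], [-0.0, 0.0, -1.0]]
force: [-0.5, -0.6, 0.6]
finger_gap: 0.501
grasp_force: 0.0
```

drive_tool(
  commands=[
    [0,0,0,0,0,0,0.4],
    [0,0,0,0,0,-0.1,0.3],
    [0,0,0,0,0,-0.3,0],
    [0,0,0,0,0,-0.5,0],
    [0,0,0,0,0,-0.5,0],
  ],
)

```text
time: 17.85
tool_pos: [537.6, 174.7, 142.5]
eef_rot: [[-0.975, -0.224, 0.008], [-0.224, 0.975, 0.003], [-0.009, 0.001, -1.0]]
force: [0.5, 0.7, 0.6]
finger_gap: 0.932
grasp_force: 0.0
```

```bash
python3 - <<'E'
from h import *
p=manip.read_camera('wrist');save(p,'w6.png')
print(find(p,'glue_stick_center',25.5))
look('top',['eraser_center'])
plan([(540,-80,180,40),(571,-333,180,-29)])
E
```

```text
[('pt', 0.66, array([536., 175.])), ('cut', 0.88, array([537. , 174.5]), array([103.,  28.]), 'ang12.9')]
eraser_center
   ('pt', 0.59, array([ 568.5, -332.8]))
   ('cut', 0.69, array([ 571.5, -334.9]), array([32., 22.]), 'ang64.9')
t 18.15 pos [533.4 173.3 136.1] yaw 103.0 gap 1.002 grip 0.0 q7 82.0
  turn z 0.175  shift 0.126 -0.621 -0.110
  turn z 0.175  shift -0.217 -0.595 -0.110
  turn z 0.192  shift -0.534 -0.347 -0.000
  turn z 0.192  shift -0.637 0.017 -0.000
```

View pics/w6.png

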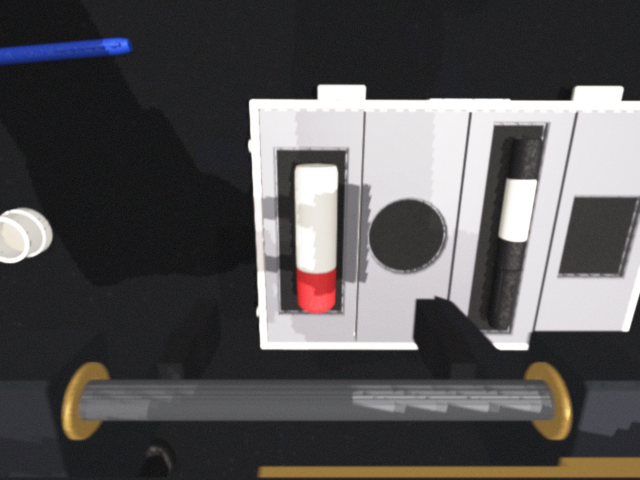

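The glue stick is in its pocket at px (317,237). Next is the eraser.

drive_tool(
  commands=[
    [0,0,0.175,0.126,-0.621,-0.11,0],
    [0,0,0.175,0.126,-0.621,-0.11,0],
    [0,0,0.175,0.126,-0.621,-0.11,0],
    [0,0,0.175,0.126,-0.621,-0.11,0],
  ],
)

```text
time: 18.55
tool_pos: [537.5, 40.9, 159.3]
eef_rot: [[-0.944, 0.33, -0.001], [0.33, 0.944, -0.003], [-0.0, -0.003, -1.0]]
force: [0.1, 0.3, -0.8]
finger_gap: 0.998
grasp_force: 0.0
```

drive_tool(
  commands=[
    [0,0,0.175,-0.217,-0.595,-0.11,0],
    [0,0,0.175,-0.217,-0.595,-0.11,0],
    [0,0,0.175,-0.217,-0.595,-0.11,0],
    [0,0,0.175,-0.217,-0.595,-0.11,0],
  ],
)

```text
time: 18.95
tool_pos: [540.4, -85.6, 181.5]
eef_rot: [[-0.632, 0.775, -0.0], [0.775, 0.632, -0.003], [-0.002, -0.002, -1.0]]
force: [0.2, 0.2, 0.6]
finger_gap: 1.002
grasp_force: 0.0
```

drive_tool(
  commands=[
    [0,0,0.192,-0.534,-0.347,0,0],
    [0,0,0.192,-0.534,-0.347,0,0],
    [0,0,0.192,-0.534,-0.347,0,0],
    [0,0,0.192,-0.534,-0.347,0,0],
    [0,0,0.192,-0.534,-0.347,0,0],
  ],
)

```text
time: 19.45
tool_pos: [555.7, -206.9, 180.2]
eef_rot: [[-0.091, 0.996, -0.002], [0.996, 0.091, -0.001], [-0.0, -0.002, -1.0]]
force: [0.5, 0.6, -0.9]
finger_gap: 1.001
grasp_force: 0.0
```

drive_tool(
  commands=[
    [0,0,0.192,-0.637,0.017,0,0],
    [0,0,0.192,-0.637,0.017,0,0],
    [0,0,0.192,-0.637,0.017,0,0],
    [0,0,0.192,-0.637,0.017,0,0],
    [0,0,0.192,-0.637,0.017,0,0],
  ],
)

```text
time: 19.95
tool_pos: [571.5, -332.3, 180.3]
eef_rot: [[0.485, 0.874, -0.002], [0.874, -0.485, 0.001], [-0.001, -0.002, -1.0]]
force: [0.8, 1.3, 0.6]
finger_gap: 0.999
grasp_force: 0.0
```

```bash
python3 - <<'E'
from h import *
p=look('wrist',['eraser_center'],'w7.png')
plan([(571,-334,24,-27)])
E
```

```text
eraser_center
   ('pt', 0.93, array([ 573.1, -336.7]))
   ('cut', 0.62, array([ 571.5, -337.1]), array([37., 22.]), 'ang60.6')
t 20.1 pos [ 572.1 -330.9  180.9] yaw -28.7 gap 0.995 grip 0.0 q7 19.0
  turn z -0.010  shift -0.016 0.003 0.784
```

View pics/w7.png

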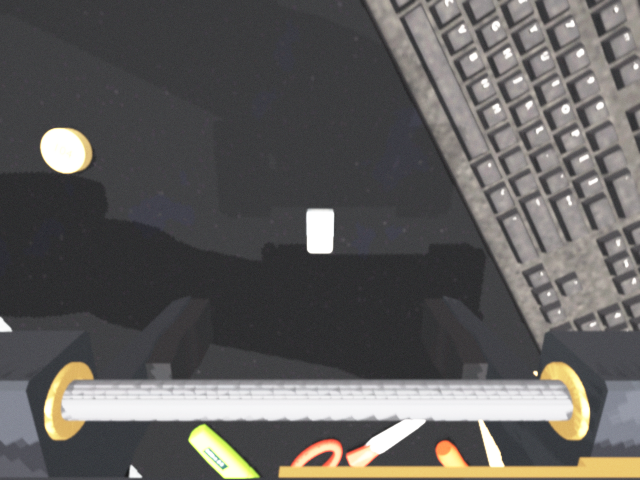

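The eraser sits at px (320,231), square with the jaws.

drive_tool(
  commands=[
    [0,0,0,-0.012,0,0.4,0],
    [0,0,0,-0.012,0,0.7,0.2],
    [0,0,0,-0.012,0,0.785,0.4],
    [0,0,0,-0.012,0,0.785,0.5],
    [0,0,0,-0.012,0,0.785,0.6],
  ],
)

```text
time: 20.6
tool_pos: [570.2, -333.8, 24.1]
eef_rot: [[0.485, 0.875, -0.002], [0.875, -0.485, 0.001], [0.0, -0.002, -1.0]]
force: [0.8, -0.5, 0.7]
finger_gap: 0.662
grasp_force: 0.0
```

drive_tool(
  commands=[
    [0,0,0,0,0,0,1],
    [0,0,0,0,0,0,1],
    [0,0,0,0,0,0,1],
    [0,0,0,0,0,0,1],
    [0,0,0,0,0,0,1],
  ],
)

```text
time: 21.1
tool_pos: [571.1, -334.9, 25.3]
eef_rot: [[0.487, 0.873, 0.001], [0.873, -0.487, -0.0], [0.0, 0.001, -1.0]]
force: [0.3, 0.6, 4.5]
finger_gap: 0.219
grasp_force: 30.0
```

drive_tool(
  commands=[
    [0,0,0,0,0,0,1],
    [0,0,0,0,0,0,1],
  ],
)

```text
time: 21.3
tool_pos: [571.1, -334.9, 25.3]
eef_rot: [[0.487, 0.873, 0.001], [0.873, -0.487, -0.0], [0.0, 0.001, -1.0]]
force: [-0.4, 0.6, 5.4]
finger_gap: 0.218
grasp_force: 30.0
```

```bash
python3 - <<'E'
from h import *
plan([(571.5,-335.5,150,-28.8),(510,0,170,30),(494,364.5,130,102.8)])
E
```

```text
t 21.3 pos [ 571.1 -334.9   25.3] yaw -29.1 gap 0.218 grip 30.0 q7 24.0
  turn z -0.002  shift -0.002 0.003 -0.624
  turn z -0.163  shift 0.661 -0.539 -0.050
  turn z -0.163  shift 0.840 -0.145 -0.050
  turn z -0.202  shift 0.809 0.421 0.100
  turn z -0.202  shift 0.401 0.819 0.100
```

drive_tool(
  commands=[
    [0,0,0,0,0,-0.1,1],
    [0,0,0,0,0,-0.3,1],
    [0,0,0,0,0,-0.5,1],
    [0,0,0,0,0,-0.624,1],
    [0,0,0,0,0,-0.624,1],
  ],
)

```text
time: 21.8
tool_pos: [572.5, -336.6, 154.6]
eef_rot: [[0.487, 0.873, 0.007], [0.873, -0.487, -0.004], [-0.0, 0.007, -1.0]]
force: [0.7, -0.3, -0.7]
finger_gap: 0.21
grasp_force: 30.0
```

drive_tool(
  commands=[
    [0,0,-0.163,0.661,-0.539,-0.05,1],
    [0,0,-0.163,0.661,-0.539,-0.05,1],
    [0,0,-0.163,0.661,-0.539,-0.05,1],
    [0,0,-0.163,0.661,-0.539,-0.05,1],
    [0,0,-0.163,0.661,-0.539,-0.05,1],
  ],
)

```text
time: 22.3
tool_pos: [540.5, -162.8, 159.1]
eef_rot: [[-0.009, 1.0, -0.001], [1.0, 0.009, 0.003], [0.003, -0.001, -1.0]]
force: [0.1, -1.1, 0.5]
finger_gap: 0.217
grasp_force: 30.0
```

drive_tool(
  commands=[
    [0,0,-0.163,0.84,-0.145,-0.05,1],
    [0,0,-0.163,0.84,-0.145,-0.05,1],
    [0,0,-0.163,0.84,-0.145,-0.05,1],
    [0,0,-0.163,0.84,-0.145,-0.05,1],
    [0,0,-0.163,0.84,-0.145,-0.05,1],
  ],
)

```text
time: 22.8
tool_pos: [511.5, 2.9, 169.3]
eef_rot: [[-0.495, 0.869, -0.0], [0.869, 0.495, 0.001], [0.001, 0.0, -1.0]]
force: [0.2, 0.5, 0.3]
finger_gap: 0.217
grasp_force: 30.0
```

drive_tool(
  commands=[
    [0,0,-0.202,0.809,0.421,0.1,1],
    [0,0,-0.202,0.809,0.421,0.1,1],
    [0,0,-0.202,0.809,0.421,0.1,1],
    [0,0,-0.202,0.809,0.421,0.1,1],
    [0,0,-0.202,0.809,0.421,0.1,1],
  ],
)

```text
time: 23.3
tool_pos: [505.5, 186.4, 148.6]
eef_rot: [[-0.915, 0.403, 0.0], [0.403, 0.915, 0.001], [0.0, 0.001, -1.0]]
force: [0.1, 0.1, -0.4]
finger_gap: 0.213
grasp_force: 30.0
```

drive_tool(
  commands=[
    [0,0,-0.202,0.401,0.819,0.1,1],
    [0,0,-0.202,0.401,0.819,0.1,1],
    [0,0,-0.202,0.401,0.819,0.1,1],
    [0,0,-0.202,0.401,0.819,0.1,1],
    [0,0,-0.202,0.401,0.819,0.1,1],
  ],
)

```text
time: 23.8
tool_pos: [499.2, 368.4, 128.4]
eef_rot: [[-0.976, -0.216, 0.0], [-0.216, 0.976, 0.002], [-0.0, 0.002, -1.0]]
force: [0.1, -0.4, 0.5]
finger_gap: 0.219
grasp_force: 30.0
```

```bash
python3 - <<'E'
from h import *
p=manip.read_camera('wrist');save(p,'w8.png')
print(find(p,'eraser_center',111),find(p,'pocket_eraser',16))
plan([(494,364.5,38,102.8)])
E
```

```text
[('pt', 0.78, array([500.1, 370.2])), ('cut', 0.56, array([501.8, 369.2]), array([38., 22.]), 'ang12.5')] [('pt', 0.74, array([491.3, 366.7])), ('pt', 0.74, array([552.3, 381.4])), ('cut', 0.91, array([474., 360.]), array([125.,  64.]), 'ang12.8')]
t 24.05 pos [500.3 362.2 129.2] yaw 101.9 gap 0.217 grip 30.0 q7 63.0
  turn z -0.005  shift 0.029 0.018 0.456
```

View pics/w8.png

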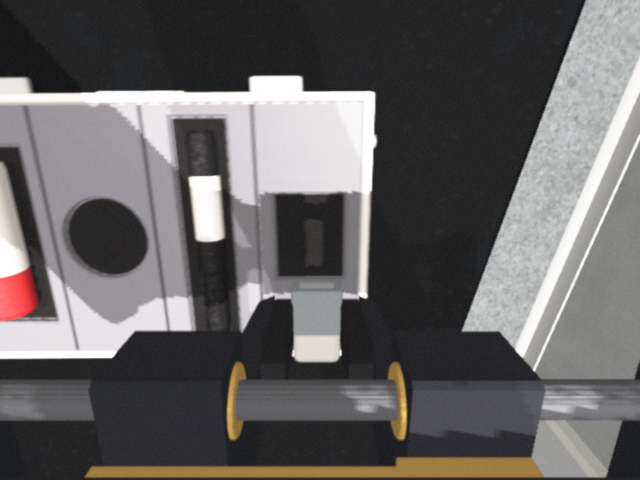

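drive_tool(
  commands=[
    [0,0,-0.005,0.029,0.018,0.2,1],
    [0,0,-0.005,0.029,0.018,0.3,1],
    [0,0,-0.005,0.029,0.018,0.3,1],
    [0,0,-0.005,0.029,0.018,0.3,1],
    [0,0,-0.005,0.029,0.018,0.3,1],
  ],
)

```text
time: 24.55
tool_pos: [493.6, 367.8, 70.9]
eef_rot: [[-0.974, -0.226, 0.002], [-0.226, 0.974, 0.001], [-0.003, 0.001, -1.0]]
force: [-0.4, 0.6, -0.3]
finger_gap: 0.218
grasp_force: 30.0
```

```bash
python3 - <<'E'
from h import *
p=manip.read_camera('wrist')
print(find(p,'eraser_center',55),find(p,'pocket_eraser',12))
plan([(493,365.5,38,102.8)])
E
```

```text
[('pt', 0.68, array([494.2, 368.1])), ('cut', 0.77, array([495.4, 368.8]), array([38., 21.]), 'ang13.0')] [('pt', 0.68, array([493.2, 364.9])), ('cut', 0.67, array([483.7, 362. ]), array([145.,  67.]), 'ang12.8')]
t 24.8 pos [492.5 368.2  70.1] yaw 103.1 gap 0.214 grip 30.0 q7 64.0
  turn z 0.002  shift 0.001 -0.013 0.161
```

drive_tool(
  commands=[
    [0,0,0,0.001,-0.013,0.08,1],
    [0,0,0,0.001,-0.013,0.13,1],
    [0,0,0,0.001,-0.013,0.16,1],
    [0,0,0,0.001,-0.013,0.16,1],
    [0,0,0,0.001,-0.013,0.16,1],
  ],
)

```text
time: 25.3
tool_pos: [492.2, 365.1, 36.5]
eef_rot: [[-0.974, -0.228, -0.001], [-0.228, 0.974, -0.001], [0.001, -0.0, -1.0]]
force: [0.3, 0.2, 0.2]
finger_gap: 0.217
grasp_force: 30.0
```

drive_tool(
  commands=[
    [0,0,0,0,0,0,1],
    [0,0,0,0,0,0,0.6],
    [0,0,0,0,0,0,0.6],
    [0,0,0,0,0,0,0.6],
    [0,0,0,0,0,0,0.6],
  ],
)

```text
time: 25.8
tool_pos: [492.5, 365.4, 37.3]
eef_rot: [[-0.974, -0.228, 0.0], [-0.228, 0.974, 0.0], [-0.0, 0.0, -1.0]]
force: [0.1, 0.3, 0.2]
finger_gap: 0.401
grasp_force: 0.0
```

drive_tool(
  commands=[
    [0,0,0,0,0,-0.1,0.6],
    [0,0,0,0,0,-0.2,0.5],
    [0,0,0,0,0,-0.4,0.2],
    [0,0,0,0,0,-0.5,0],
    [0,0,0,0,0,-0.5,0],
  ],
)

```text
time: 26.3
tool_pos: [494.3, 366.7, 140.7]
eef_rot: [[-0.974, -0.227, 0.005], [-0.227, 0.974, 0.004], [-0.006, 0.003, -1.0]]
force: [0.2, -0.1, 0.1]
finger_gap: 0.739
grasp_force: 0.0
```

```bash
python3 - <<'E'
from h import *
p=manip.read_camera('wrist');save(p,'w9.png')
print(find(p,'eraser_center',18))
look('top',['sample_cup_center'])
plan([(581.5,-22,170,12.8)])
E
```

```text
[('pt', 0.92, array([494.3, 366.9])), ('cut', 0.8, array([495.1, 366.5]), array([36., 21.]), 'ang13.8')]
sample_cup_center
   ('pt', 0.63, array([580.1, -23.4]))
   ('pt', 0.41, array([ 441.7, -186.2]))
   ('cut', 0.74, array([582.3, -22.4]), array([21., 27.]), 'ang170.2')
t 26.6 pos [491.8 364.8 135.9] yaw 103.2 gap 0.991 grip 0.0 q7 64.0
  turn z 0.167  shift 0.001 -0.662 -0.057
  turn z 0.167  shift -0.331 -0.573 -0.057
  turn z 0.167  shift -0.574 -0.329 -0.057
```

View pics/w9.png

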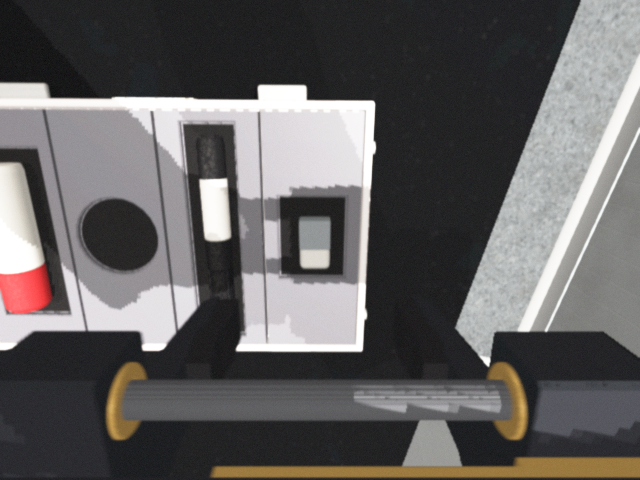

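The eraser is in its pocket at px (314,242). Next is the cup. I'll grip it with the jaws closing along the insert's length, clear of the neighbouring pockets.

drive_tool(
  commands=[
    [0,0,0.167,0.001,-0.662,-0.057,0],
    [0,0,0.167,0.001,-0.662,-0.057,0],
    [0,0,0.167,0.001,-0.662,-0.057,0],
    [0,0,0.167,0.001,-0.662,-0.057,0],
  ],
)

```text
time: 27.0
tool_pos: [524.0, 229.5, 148.4]
eef_rot: [[-0.953, 0.304, 0.0], [0.304, 0.953, -0.004], [-0.001, -0.004, -1.0]]
force: [0.1, -0.0, -0.4]
finger_gap: 0.997
grasp_force: 0.0
```

drive_tool(
  commands=[
    [0,0,0.167,-0.331,-0.573,-0.057,0],
    [0,0,0.167,-0.331,-0.573,-0.057,0],
    [0,0,0.167,-0.331,-0.573,-0.057,0],
    [0,0,0.167,-0.331,-0.573,-0.057,0],
  ],
)

```text
time: 27.4
tool_pos: [553.5, 100.7, 160.1]
eef_rot: [[-0.672, 0.74, 0.001], [0.74, 0.672, -0.004], [-0.003, -0.002, -1.0]]
force: [-0.1, -0.6, 0.8]
finger_gap: 0.998
grasp_force: 0.0
```

drive_tool(
  commands=[
    [0,0,0.167,-0.574,-0.329,-0.057,0],
    [0,0,0.167,-0.574,-0.329,-0.057,0],
    [0,0,0.167,-0.574,-0.329,-0.057,0],
    [0,0,0.167,-0.574,-0.329,-0.057,0],
    [0,0,0.167,-0.574,-0.329,-0.057,0],
  ],
)

```text
time: 27.9
tool_pos: [582.3, -22.5, 170.7]
eef_rot: [[-0.222, 0.975, -0.001], [0.975, 0.222, -0.001], [-0.001, -0.001, -1.0]]
force: [0.3, 1.0, 0.1]
finger_gap: 1.003
grasp_force: 0.0
```

drive_tool(
  commands=[
    [0,0,0,0,0,0,0],
    [0,0,0,0,0,0,0],
  ],
)

```text
time: 28.1
tool_pos: [582.4, -20.0, 171.0]
eef_rot: [[-0.228, 0.974, -0.001], [0.974, 0.228, 0.0], [0.001, -0.001, -1.0]]
force: [-0.3, -0.0, 0.7]
finger_gap: 0.998
grasp_force: 0.0
```

```bash
python3 - <<'E'
from h import *
look('wrist',['sample_cup_center'],'w10.png')
plan([(581.5,-22.5,24,12.8)])
E
```

```text
sample_cup_center
   ('pt', 0.7, array([581.4, -26.6]))
   ('cut', 0.96, array([581.3, -27.5]), array([32., 38.]), 'ang92.3')
t 28.25 pos [582.6 -20.5 171.4] yaw 13.1 gap 0.998 grip 0.0 q7 27.0
  turn z 0.002  shift -0.008 -0.007 0.737
```

View pics/w10.png

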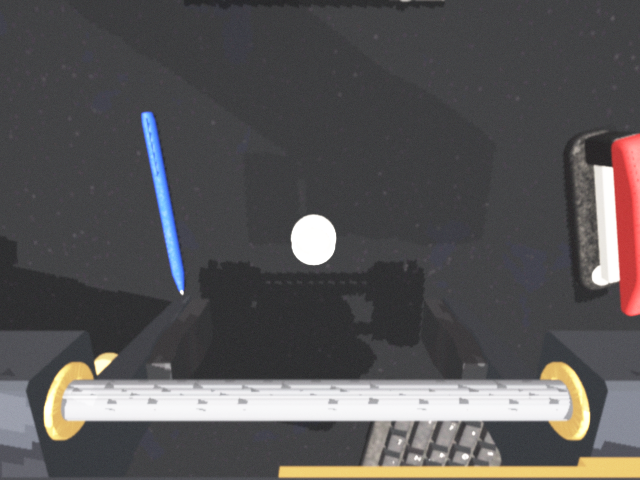

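The cup is at px (314,240). The pen lies at (165,200), clear of the fingers.

drive_tool(
  commands=[
    [0,0,0,-0.019,-0.01,0.4,0],
    [0,0,0,-0.019,-0.01,0.65,0],
    [0,0,0,-0.019,-0.01,0.735,0],
    [0,0,0,-0.019,-0.01,0.735,0.3],
    [0,0,0,-0.019,-0.01,0.735,0.5],
  ],
)

```text
time: 28.75
tool_pos: [581.2, -25.3, 23.7]
eef_rot: [[-0.225, 0.974, -0.002], [0.974, 0.225, -0.0], [0.0, -0.002, -1.0]]
force: [0.1, -0.5, -0.7]
finger_gap: 0.839
grasp_force: 0.0
```

drive_tool(
  commands=[
    [0,0,0,0,0,0,1],
    [0,0,0,0,0,0,1],
    [0,0,0,0,0,0,1],
    [0,0,0,0,0,0,1],
    [0,0,0,0,0,0,1],
  ],
)

```text
time: 29.25
tool_pos: [581.7, -25.4, 24.9]
eef_rot: [[-0.225, 0.974, 0.001], [0.974, 0.225, 0.0], [-0.0, 0.001, -1.0]]
force: [-0.2, 0.4, 0.1]
finger_gap: 0.389
grasp_force: 0.0
```

drive_tool(
  commands=[
    [0,0,0,0,0,0,1],
    [0,0,0,0,0,0,1],
  ],
)

```text
time: 29.45
tool_pos: [581.7, -25.4, 24.7]
eef_rot: [[-0.225, 0.974, 0.0], [0.974, 0.225, 0.0], [0.0, 0.0, -1.0]]
force: [-0.8, -0.4, 1.7]
finger_gap: 0.341
grasp_force: 30.0
```

```bash
python3 - <<'E'
from h import *
plan([(581.5,-24.5,110,12.8),(522,237,110,12.8)])
E
```

```text
t 29.45 pos [581.7 -25.4  24.7] yaw 13.0 gap 0.341 grip 30.0 q7 33.0
  turn z 0.001  shift 0.004 0.000 -0.427
  turn z -0.000  shift 0.670 -0.000 -0.000
  turn z -0.000  shift 0.670 -0.000 -0.000
```

drive_tool(
  commands=[
    [0,0,0,0,0,-0.2,1],
    [0,0,0,0,0,-0.35,1],
    [0,0,0,0,0,-0.427,1],
    [0,0,0,0,0,-0.427,1],
  ],
)

```text
time: 29.85
tool_pos: [582.9, -25.5, 111.6]
eef_rot: [[-0.225, 0.974, 0.004], [0.974, 0.225, 0.0], [-0.001, 0.004, -1.0]]
force: [0.2, -0.0, -0.5]
finger_gap: 0.344
grasp_force: 30.0
```

drive_tool(
  commands=[
    [0,0,0,0.67,0,0,1],
    [0,0,0,0.67,0,0,1],
    [0,0,0,0.67,0,0,1],
    [0,0,0,0.67,0,0,1],
  ],
)

```text
time: 30.25
tool_pos: [548.9, 111.9, 107.8]
eef_rot: [[-0.233, 0.972, -0.004], [0.972, 0.233, 0.003], [0.004, -0.003, -1.0]]
force: [-0.1, -1.2, -0.9]
finger_gap: 0.34
grasp_force: 30.0
```

drive_tool(
  commands=[
    [0,0,0,0.67,0,0,1],
    [0,0,0,0.67,0,0,1],
    [0,0,0,0.67,0,0,1],
    [0,0,0,0.67,0,0,1],
    [0,0,0,0.67,0,0,1],
  ],
)

```text
time: 30.75
tool_pos: [520.9, 235.1, 108.7]
eef_rot: [[-0.225, 0.974, -0.001], [0.974, 0.225, -0.002], [-0.001, -0.002, -1.0]]
force: [0.9, -1.4, -1.3]
finger_gap: 0.337
grasp_force: 30.0
```

drive_tool(
  commands=[
    [0,0,0,0,0,0,1],
    [0,0,0,0,0,0,1],
  ],
)

```text
time: 30.95
tool_pos: [521.9, 233.4, 109.6]
eef_rot: [[-0.221, 0.975, -0.0], [0.975, 0.221, -0.001], [-0.001, -0.0, -1.0]]
force: [0.1, -0.1, 0.4]
finger_gap: 0.335
grasp_force: 30.0
```

```bash
python3 - <<'E'
from h import *
p=manip.read_camera('wrist');save(p,'w11.png')
print(find(p,'sample_cup_center',97),find(p,'pocket_cup',12))
plan([(522,236.5,37.2,12.8)])
E
```

```text
[('pt', 0.76, array([522.7, 230. ])), ('cut', 0.66, array([523.1, 230.1]), array([32., 45.]), 'ang104.5')] [('pt', 0.94, array([523.4, 235.5])), ('cut', 0.73, array([522.5, 235. ]), array([168.,  68.]), 'ang12.9')]
t 31.2 pos [521.7 235.1 110. ] yaw 12.9 gap 0.339 grip 30.0 q7 4.0
  turn z 0.001  shift 0.006 0.003 0.364
```

View pics/w11.png

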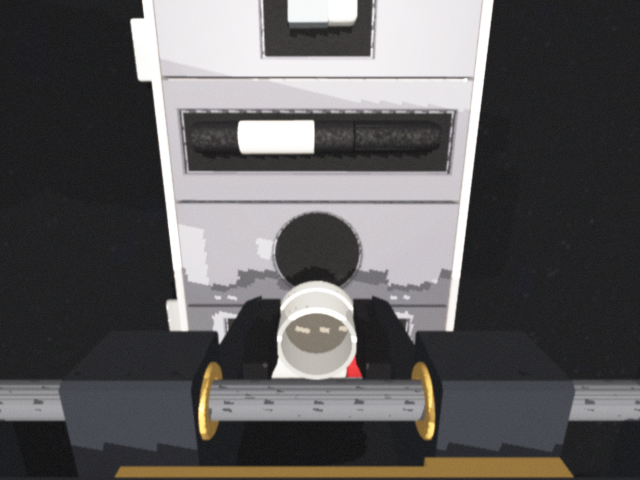

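drive_tool(
  commands=[
    [0,0,0,0.012,0.003,0.15,1],
    [0,0,0,0.012,0.003,0.28,1],
    [0,0,0,0.012,0.003,0.34,1],
    [0,0,0,0.012,0.003,0.363,1],
    [0,0,0,0.012,0.003,0.363,1],
  ],
)

```text
time: 31.7
tool_pos: [521.6, 237.8, 37.5]
eef_rot: [[-0.224, 0.975, -0.0], [0.975, 0.224, -0.0], [-0.0, -0.0, -1.0]]
force: [-0.1, 0.2, 1.0]
finger_gap: 0.343
grasp_force: 30.0
```

drive_tool(
  commands=[
    [0,0,0,0,0,0,1],
    [0,0,0,0,0,0,0.5],
    [0,0,0,0,0,0,0.4],
    [0,0,0,0,0,0,0.4],
    [0,0,0,0,0,0,0.4],
  ],
)

```text
time: 32.2
tool_pos: [521.6, 238.3, 37.5]
eef_rot: [[-0.225, 0.974, 0.0], [0.974, 0.225, 0.0], [0.0, 0.0, -1.0]]
force: [-0.2, -0.0, -0.1]
finger_gap: 0.598
grasp_force: 0.0
```

drive_tool(
  commands=[
    [0,0,0,0,0,-0.1,0.4],
    [0,0,0,0,0,-0.3,0.3],
    [0,0,0,0,0,-0.6,0.2],
    [0,0,0,0,0,-0.9,0],
    [0,0,0,0,0,-0.9,0],
  ],
)

```text
time: 32.7
tool_pos: [523.5, 238.6, 222.1]
eef_rot: [[-0.224, 0.975, 0.006], [0.975, 0.224, 0.003], [0.002, 0.006, -1.0]]
force: [0.0, 0.9, 1.0]
finger_gap: 0.944
grasp_force: 0.0
```

drive_tool(
  commands=[
    [0,0,0,-0.4,0,0,0],
    [0,0,0,-0.4,0,0,0],
    [0,0,0,-0.4,0,0,0],
    [0,0,0,-0.4,0,0,0],
  ],
)

```text
time: 33.1
tool_pos: [539.4, 159.8, 217.4]
eef_rot: [[-0.223, 0.975, -0.0], [0.975, 0.223, 0.0], [0.0, -0.0, -1.0]]
force: [-0.9, 1.5, 0.9]
finger_gap: 1.003
grasp_force: 0.0
```

```bash
python3 - <<'E'
from h import *
p=manip.read_camera('wrist');save(p,'w12.png')
for n,z in (('sample_cup_center',24),('glue_stick_center',25.5),('marker_center',20.5),('eraser_center',18)): print(n,find(p,n,z))
look('top',['pen_center','disc_center'])
print(manip.get_obs()['time'])
E
```

```text
sample_cup_center [('pt', 0.82, array([523.6, 236.6])), ('cut', 0.78, array([523.3, 237.4]), array([32., 32.]), 'ang12.9')]
glue_stick_center [('pt', 0.58, array([533.6, 173.3])), ('cut', 0.92, array([534.7, 174.2]), array([100.,  28.]), 'ang12.9')]
marker_center [('pt', 0.56, array([505.3, 304.2]))]
eraser_center []
pen_center
   ('pt', 0.79, array([460.3, -34.5]))
   ('cut', 0.77, array([464.9, -26.7]), array([  9., 135.]), 'ang107.2')
disc_center
   ('pt', 0.52, array([ 440.2, -184.5]))
   ('cut', 0.51, array([ 436.2, -186.2]), array([36., 28.]), 'ang9.0')
33.8
```

View pics/w12.png

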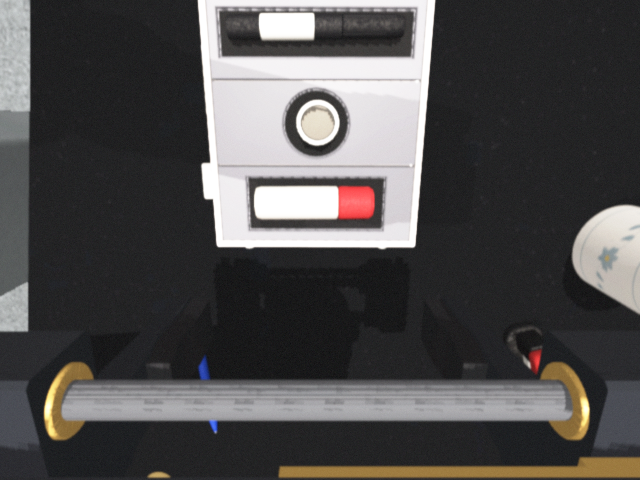

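The cup is mouth up in its well at px (317,121), the glue stick is at (314,203) and the marker at (315,27), all inside their pockets. The eraser is out of this view but was seen seated earlier. The pen and disc have not moved. Handing in.

```bash
python3 -c "
from rig import manip
print(manip.close_job())"
```

```text
the job is handed in; nothing more can be done
None
```

I packed the marker, glue stick, eraser and cup (mouth up), in that order, each into its own pocket, left the pen and disc where they were, and handed the job in after about 34 s; no verdict came back.

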